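Press the lunch-box lid home with the toggle clamp

TASK

Slide the orange lunch box along the lidding press's bed until it sits flush against both blue stops of the corner. Then swing the red lever over centre, so that the clamp presses the green lid fully down, and lean on the lever at its closed stop with about 15 N to be sure that it is locked; afterwards swing it all the way back open, leaving the closed box flush in the corner. Push firmly but never ram the press or the box, and leave the sauce bottle, the jar and the cup alone.

Things in the scene. Friction and masses are not known exactly. Their poses are not given: they have to be found in the camera images.
- press: Lidding press, fixed on the table: aluminium plate, bed 12 mm above the table, spanning x -100..70, y -210..180 mm in its own frame (x to the far side, y towards the clamp, z up; origin on the table plane). Two blue stops make a corner. A box that is home has its centre at x 0, y -65 mm, long side along y. The clamp stands at x -35..35, y 30..120 mm, up to 95 mm above the table.
- end_stop (a point): Middle of the end stop's face, at bed height (press frame 0, 0, 12 mm). The face is the plane y = 0 of the press frame, looks to -y, spans x -55..55 mm and rises 30 mm above the bed.
- side_fence (a point): Middle of the side fence's face, at bed height (press frame 50, -63, 12 mm). The face is the plane x = 50 mm of the press frame, looks to -x, spans y -138..12 mm and rises 25 mm above the bed.
- lunch_box: Loose orange lunch box, 100 mm (its x) by 130 mm (its y) by 50 mm tall without lid, 0.25 to 0.6 kg with it. Origin at the centre of its underside, z up. Starts on the bed, lid up, 15 to 45 mm short of the end stop, 8 to 28 mm short of the side fence (at its centre line) and up to 0.22 rad askew; its x and y point roughly along the press's.
- lid (a joint): Green lid (94 by 124 by 8 mm) carried in the box: metres it has been pressed down. 0 = proud (top 64 mm above the box's underside), 0.006 = fully down (top at 58 mm). Stiff snap fit: takes about 14 N to move and stays where it is pushed. Starts at 0 to 0.0015.
- lever (a joint): Clamp lever's angle, rad, in the press's y-z plane. 0 = open stop (the start), leaning 60 degrees from vertical to the press's +y; upright at 1.05; 1.35 = closed stop, 17 degrees past upright to -y. About 5 N at its end starts it, then it is light; 0.75 to 1.1 is stiff (5 N, lid going down); at 1.1 to 1.2 it snaps to 1.35. About 5 N frees it; it springs back to 0.7.
- lever_pivot (a point): Lever's pivot axis (along the press's x): press frame x 0, y 78, z 81 mm. The clamp arm is linked to the lever: it stands up when the lever is open and comes down on the middle of a box that is home.
- lever_tip (a point): Free end of the lever, 160 mm from the pivot along the lever's centre line. The outer 100 mm is a red round grip 22 mm in diameter with a round end, the rest a 12 mm bar.
- clamp_pad: Black rubber pad, 30 mm across, on a sprung spindle (2.5 N/mm) at the end of the clamp arm, 125 mm from the arm's pivot (press frame y 60, z 70 mm). Origin at the centre of its pressing face. The raised arm stands above the clamp, its top 220 mm above the table.
- sauce_bottle: Loose bystander: black bottle with red cap, 56 mm diameter, 160 mm tall; origin at the centre of its underside. Stands beyond the press's far side.
- pick_jar: Loose bystander: clear jar with brown lid, 60 mm diameter, 85 mm tall; origin at the centre of its underside. Stands beyond the press's far side.
- cup: Loose bystander: white cup, 74 mm diameter, 90 mm tall; origin at the centre of its underside. Stands beyond the press's far side.
There are look-alikes about, which are no part of the job. What is shaped like the lunch_box but purple or yellow is not meant.

How it is judged:
On the way, in this order (a step that is already met when the one before it is completed fails the run):
1. the box sits flush in the corner (within 4 mm of both stops, square within 0.06 rad) with the lid still up and the clamp still open (x of lunch_box in the frame of press between -0.004 and 0.004 m and y of lunch_box in the frame of press between -0.069 and -0.061 m and angle between the x axis of lunch_box and the x axis of press, either way round below 0.06 rad and value of joint lid below 0.003 m and value of joint lever below 0.6 rad), for 0.1 s.
2. the lever is locked over centre (beyond 1.28 rad) with the pad pressing the lid fully down, and the fingers lean on it with at least 8 N (value of joint lever above 1.28 rad and value of joint lid above 0.005 m and contact force between clamp_pad and lunch_box above 6 N and contact force between the fingers and press above 8 N), for 0.1 s.
At the end, for the whole second after the job is handed in: The lever is back open (below 0.2 rad), the lid is fully down (more than 5 of its 6 mm), and the box rests on the bed within 4 mm of both stops and square within 0.06 rad (value of joint lever below 0.2 rad and value of joint lid above 0.005 m and x of lunch_box in the frame of press between -0.004 and 0.004 m and y of lunch_box in the frame of press between -0.069 and -0.061 m and angle between the x axis of lunch_box and the x axis of press, either way round below 0.06 rad and height (world z) of lunch_box below 0.016 m and linear speed of lunch_box below 0.01 m/s); the robot touches nothing.
It fails at once if the press or its lever is rammed: more than 45 N from the fingers (contact force between the fingers and press above 45 N).
It fails at once if the box is rammed: more than 45 N from the fingers (contact force between the fingers and lunch_box above 45 N).
It fails at once if a bystander is moved by more than 20 mm (distance of any of sauce_bottle, pick_jar, cup from where it was at the start of the episode above 0.02 m).
It also fails if it takes over 72 s, if anything falls off the work surface, if the arm or the gripper's body presses on something with over 40 N, if the wrist force passes 120 N, or if a joint passes its speed limit or range.

ROBOT

A 7-joint arm with a two-finger parallel gripper is mounted at the origin on the work surface. World frame = base frame: x ahead of the robot, y to its left, z up, the work surface at z = 0. Lengths are in m, angles in rad, forces in N, time in s.
With the tool pointing down it reaches from about 0.4 to 0.85 m from the base axis. Payload 6.9 kg.
Tool frame: the origin (TCP) lies between the finger pads; the fingertips stand 19 mm ahead of it and the grasp point (between the pads) is the TCP (manip.tip_extent is the distance from the TCP to the fingertips, in m); z points along the fingers, y is the line along which they close (so a half turn about z gives the same grasp; the last joint's range is limited). The gripper opens to 85 mm and grips with 20 to 120 N. Pads are 22 mm wide; open, the fingers measure 114 mm over their backs; the gripper's body (76 mm by 85 mm) begins 54 mm behind the grasp point. The pads swing forward as they close: fully open they stand 13 mm farther back than shut.
Start: joints at [-1.125, 0.507, -0.238, 1.5, 0.126, 1.149, -0.155], TCP at [0.209, 0.589, 0.25] pointing down, gripper open.
Joint ranges: [-3.08, 3.08], [-0.24, 2.05], [-1.43, 1.35], [0, 2.5], [-1.52, 4.66], [0.17, 1.96], [-2.89, 2.89]. Speed limits (rad/s): [2.39, 2.39, 3.14, 3.14, 3.14, 3.14, 3.14].

INTERFACE

Orientations are given as a unit quaternion [w, x, y, z].
In Python, from workcell import manip, imaging, job gives the robot as it stands. The module is installed in compiled form; this text tells all that it offers.
- The arm moves only by the tool apply_moves, never from a script. Its argument "plan" is a list that holds one entry, the list of rows, each a list of 6 numbers: the shift along the tool's x, y, z in m, then the turn, a rotation vector about the tool's x, y, z in rad. A call has 1 to 10 rows; each row is the pose to reach, as a shift and turn from the pose commanded when the call began, along the tool's axes at that moment; what a row does not reach only later rows make up. A row lasts 1/8 s, in which the tool goes at most 62.5 mm and 10.7 degrees, less where a joint would pass 70% of its speed; a pose out of reach is approached as far as the arm can. A call with a gripper value outside its range is refused whole. "gripper" is the finger opening in m, from 0 to 0.0854, set as the call begins (left out, the last holds). The fingers move at their own pace and stop on an object; the grip force is fixed at half the most. Time passes only in rows, so rows that repeat a pose let the fingers close. It gives the time, the measured TCP pose, the force, the opening and the grip force at its end, in the units of the state.
- manip.state(): the state, without advancing time (a new reading comes with each control period).
- imaging.capture(name): name is "scene" or "top" or "wrist"; returns the picture (384x512x3 uint8, red, green, blue); there is no depth.
- imaging.camera_info(name): a dict with "vfov" (degrees; the focal length in pixels is half the picture's height over the tangent of half this angle, whatever the lens; pixels are square), "cx", "cy" (the principal point, pixels), "origin" and "attitude" of the camera in the world; the wrist camera has in their place "T_tool_cam" (4x4, takes a point from camera to tool coordinates, whose origin is the TCP and whose axes are the flange's). Camera axes: x right, y up, looking along -z (the intrinsics and any distortion apply to the point x, -y, -z); pixel columns grow to the right and rows downward; lengths in m; the calibration is good to about 2 mm. A picture is of the moment at which its call begins: read the wrist's pose just before it. camera_info takes no time and is no camera call.
- job.hand_in(): hands the job in; it is judged then, once.
The state is a dict: "time_s": time; "qpos": joint angles; "dq": joint speeds; "joint_torque": joint torques, N m; "tool_pos": TCP position; "eef_rot": TCP orientation; "contact_force": force on the tool from outside, world axes, zero at the start; "moment": the same for the moment, N m; "grip_width": finger opening in m; "gripper_force": force on a finger pad.
Only numpy, scipy, OpenCV 4.12 (cv2) and the standard library are available. Lean on these libraries where they do the work, as an engineer would, in place of code of your own. Each camera call takes 0.05 s, during which the arm holds its last target. There are 200 camera calls.

## Working session

There is one attempt and no reset: what is moved stays moved. The work goes in short steps, Python scripts to look and compute and a tool call to move; the robot and the scene stay as the last step left them, time stands still between calls to the robot, and variables do not carry over. Pictures are saved under pics/ and viewed, at most 10 in all, crops included, and the job is handed in when it is done.

Besides the shell and the picture viewer there is one more tool, called after "Emit:" as name([rows], argument=value, ...), one row to a line, values as JSON. apply_moves: Moves the arm, as the interface text tells. Its arguments: {"type":"object","properties":{"plan":{"type":"array","items":{"type":"array","items":{"type":"array","items":{"type":"number"}}}},"gripper":{"type":"number"}},"required":["plan"]}

```bash
ls; mkdir -p pics
python3 - <<'E'
from workcell import manip, imaging
import cv2,numpy as np
print(manip.state())
for n in("scene","top","wrist"):
    im=imaging.capture(n); cv2.imwrite(f"pics/{n}0.png",im[:,:,::-1]); print(n,imaging.camera_info(n))
a=[cv2.imread(f"pics/{n}0.png") for n in("scene","top")]
cv2.imwrite("pics/both.png",cv2.resize(np.vstack(a),None,fx=.78,fy=.78))
E
```

```text
pics
{'time_s': 0.0, 'qpos': array([-1.12447512,  0.50832607, -0.2375295 ,  1.50111615,  0.12569023,
        1.14887642, -0.15481622]), 'dq': array([ 0.00088758,  0.00038248,  0.00125674,  0.00046038, -0.00080609,
        0.00079339,  0.002492  ]), 'joint_torque': array([ 1.09120090e-03, -6.20598221e+01, -2.18644470e+00, -2.49651825e+01,
        1.26544823e-02,  1.20389659e-02,  4.39961070e-05]), 'tool_pos': array([0.20882809, 0.5885992 , 0.24944285]), 'eef_rot': array([-1.38212169e-04,  1.69587310e-01,  9.85514784e-01, -8.57917799e-04]), 'contact_force': array([7.81556635e-01, 8.87555558e-01, 1.68395680e-04]), 'moment': array([-0.03973697, -0.05773446, -0.04228387]), 'gripper_force': 0.0, 'grip_width': 0.08542743535477008}
scene {'vfov': 56.11649383983922, 'cx': 259.95813751479614, 'cy': 193.02925671268494, 'origin': array([0.92860239, 0.3317553 , 0.90846384]), 'attitude': array([0.38837425, 0.11220872, 0.27412271, 0.87260036])}
top {'vfov': 53.47924047508475, 'cx': 258.2269872266291, 'cy': 189.05881263684552, 'origin': array([ 0.44384675, -0.07027993,  1.13580254]), 'attitude': array([ 0.71563347,  0.02772467, -0.02538472, -0.69746376])}
wrist {'vfov': 61.36001529868025, 'cx': 249.02687227334283, 'cy': 193.10464581962256, 'T_tool_cam': array([[-6.75054881e-04,  9.46325179e-01,  3.23215409e-01,
         8.31754892e-02],
       [ 9.99999691e-01,  7.69194357e-04, -1.63523501e-04,
         2.64466222e-04],
       [-4.03361875e-04,  3.23215199e-01, -9.46325405e-01,
        -1.23607918e-01],
       [ 0.00000000e+00,  0.00000000e+00,  0.00000000e+00,
         1.00000000e+00]])}
```

View pics/scene0.png

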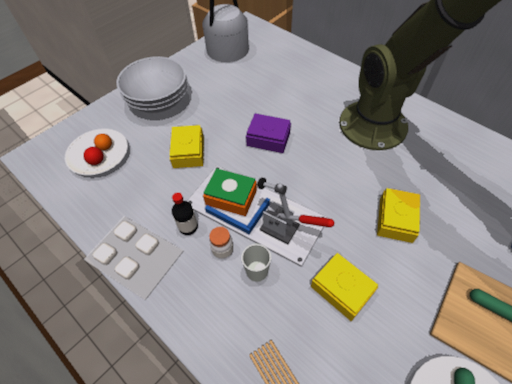

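View pics/top0.png

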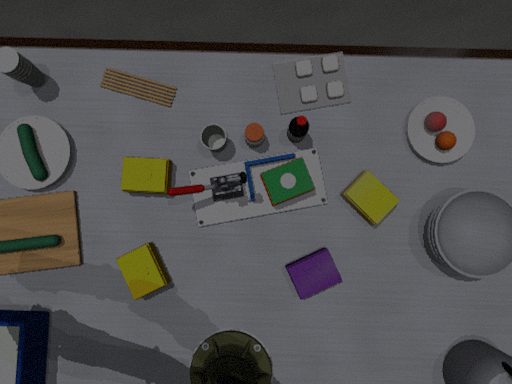

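Scene: the press sits around top pixel (258,190), with the blue corner at about (250,165), the green lid at (288,181) and the red grip from (170,192) to (203,187). The bystanders are at (214,138), (255,133) and (299,127). Yellow look-alikes are at (148,175) and (370,197), and a purple one is at (314,273). I'll make a coarse fix from the top camera first.

```bash
cat > h.py <<'E'
import numpy as np, cv2
from scipy.spatial.transform import Rotation as R
from workcell import manip, imaging
def q2R(q): return R.from_quat(np.r_[q[1:],q[0]]).as_matrix()
def shot(n, save=None):
    s=manip.state(); ci=imaging.camera_info(n); im=imaging.capture(n)[:,:,::-1].copy()
    if n=="wrist":
        T=np.eye(4); T[:3,:3]=q2R(s["eef_rot"]); T[:3,3]=s["tool_pos"]; T=T@ci["T_tool_cam"]
    else:
        T=np.eye(4); T[:3,:3]=q2R(ci["attitude"]); T[:3,3]=ci["origin"]
    f=192/np.tan(np.radians(ci["vfov"]/2))
    if save: cv2.imwrite("pics/"+save,im)
    return im,(T,f,ci["cx"],ci["cy"])
def ray(c,uv):
    T,f,cx,cy=c; uv=np.atleast_2d(uv).astype(float)
    d=np.c_[(uv[:,0]-cx)/f,-(uv[:,1]-cy)/f,-np.ones(len(uv))]@T[:3,:3].T
    return T[:3,3],d
def plane(c,uv,z):
    o,d=ray(c,uv); return o+d*((z-o[2])/d[:,2])[:,None]
def proj(c,P):
    T,f,cx,cy=c; p=(np.atleast_2d(P)-T[:3,3])@T[:3,:3]
    return np.c_[cx-f*p[:,0]/p[:,2],cy+f*p[:,1]/p[:,2]]
def tri(cs,uvs):
    A=np.zeros((3,3));b=np.zeros(3)
    for c,uv in zip(cs,uvs):
        o,d=ray(c,uv); d=d[0]/np.linalg.norm(d[0]); M=np.eye(3)-np.outer(d,d); A+=M;b+=M@o
    X=np.linalg.solve(A,b); return X
def mask(im,lo,hi):
    m=cv2.inRange(cv2.cvtColor(im,cv2.COLOR_BGR2HSV),np.array(lo),np.array(hi)); return cv2.morphologyEx(m,cv2.MORPH_OPEN,np.ones((2,2)))
COL=dict(green=((50,100,30),(80,255,255)),blue=((100,130,40),(120,255,255)),red=((0,180,80),(4,255,255)),orange=((5,180,60),(15,255,255)))
def big(im,col,amin=30):
    cs,_=cv2.findContours(mask(im,*COL[col]),0,2)
    return [(cv2.contourArea(k),cv2.minAreaRect(k),k) for k in sorted(cs,key=cv2.contourArea)[::-1] if cv2.contourArea(k)>amin]
E
python3 - <<'E'
from h import *
np.set_printoptions(precision=4,suppress=True)
im,c=shot("top")
for col,z in (("green",.075),("blue",.04),("red",.14)):
    for a,r,k in big(im,col)[:4]:
        print(col,a,np.round(r[0]),np.round(r[1],1),round(r[2],1),plane(c,cv2.boxPoints(r),z)[:,:2].round(3).tolist())
E
```

```text
green 1359.5 [289. 181.] [32.9 43.6] 68.2 [[0.565, -0.076], [0.614, -0.189], [0.529, -0.224], [0.481, -0.112]]
green 587.0 [ 31. 153.] [57.2 13.5] 70.1 [[0.679, 0.628], [0.693, 0.593], [0.541, 0.527], [0.528, 0.562]]
green 526.0 [ 29. 244.] [10.4 59.3] 82.9 [[0.357, 0.648], [0.381, 0.486], [0.353, 0.481], [0.328, 0.642]]
blue 246.0 [ 12. 352.] [61. 24.] 90.0 [[0.133, 0.651], [0.134, 0.584], [-0.031, 0.572], [-0.033, 0.638]]
blue 228.0 [273. 178.] [39.1 51.4] 79.5 [[0.6, -0.023], [0.631, -0.169], [0.52, -0.192], [0.489, -0.047]]
red 49.0 [193. 189.] [ 4.3 19.3] 85.2 [[0.517, 0.13], [0.523, 0.079], [0.511, 0.078], [0.506, 0.128]]
red 39.5 [302. 121.] [8. 8.] 90.0 [[0.713, -0.167], [0.714, -0.188], [0.692, -0.188], [0.692, -0.167]]
```

Emit:
apply_moves([
  [[0,0,-0.03,0,0,0],[-0.02,-0.02,-0.06,0,0,-0.05],[-0.05,-0.05,-0.08,0,0,-0.1],[-0.09,-0.09,-0.08,0,0,-0.15],[-0.13,-0.13,-0.08,0,0,-0.2],[-0.17,-0.17,-0.08,0,0,-0.25],[-0.2,-0.21,-0.08,0,0,-0.3],[-0.24,-0.25,-0.08,0,0,-0.35],[-0.27,-0.28,-0.08,0,0,-0.4],[-0.27,-0.28,-0.08,0,0,-0.4]],
], gripper=0)

```text
time_s: 1.45
tool_pos: [0.3712, 0.2317, 0.3304]
eef_rot: [0.0, -0.027, 1.0, -0.001]
contact_force: [0.4, 0.1, -0.3]
grip_width: 0.0003
gripper_force: 0.0
```

Emit:
apply_moves([
  [[-0.02,-0.045,0,0,0,-0.03],[-0.04,-0.09,0,0,0,-0.06],[-0.06,-0.135,0,0,0,-0.09],[-0.075,-0.18,0,0,0,-0.12],[-0.09,-0.225,0,0,0,-0.15],[-0.105,-0.27,0,0,0,-0.155],[-0.12,-0.31,0,0,0,-0.155],[-0.132,-0.338,0,0,0,-0.155],[-0.132,-0.338,0,0,0,-0.155],[-0.132,-0.338,0,0,0,-0.155]],
])

```text
time_s: 2.7
tool_pos: [0.5215, -0.093, 0.33]
eef_rot: [-0.0, -0.108, 0.994, 0.001]
contact_force: [-0.5, 0.1, -0.3]
grip_width: 0.0002
gripper_force: 0.0
```

Run:
```python
from h import *
s=manip.state();print(s["tool_pos"],s["eef_rot"],s["dq"].max())
im,c=shot("wrist","w1.png"); np.savez("w1.npz",im=im,T=c[0],k=c[1:])
for col in ("green","blue","red","orange"):
    for a,r,k in big(im,col)[:4]: print(col,a,np.round(r[0]),np.round(r[1],1),round(r[2],1))
```

```text
[ 0.52154911 -0.09299428  0.33002829] [-2.43002331e-04 -1.07617262e-01  9.94192219e-01  5.44773885e-04] 0.005169089036761769
green 7325.0 [199. 171.] [ 76.3 102.6] 78.7
blue 1581.0 [236. 178.] [ 83. 109.] 90.0
red 1710.0 [457. 206.] [108.2  18.3] 8.7
red 79.0 [139. 309.] [ 7.5 15.8] 59.0
orange 353.0 [195. 128.] [ 12.6 101.9] 83.7
```

View pics/w1.png

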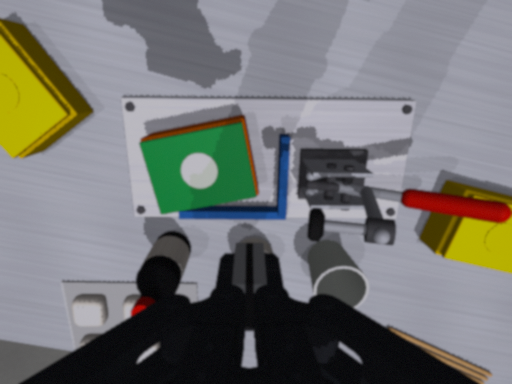

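The wrist view shows the plate corners near (122,97), (414,99), (400,217) and (133,216). The inner blue corner is at about (278,208), the lid is at (199,171), and the grip ends at (510,212). I'll take a second viewpoint.

Emit:
apply_moves([
  [[0.03,0.02,0,0,0,0],[0.06,0.04,0,0,0,0],[0.08,0.06,0,0,0,0],[0.08,0.06,0,0,0,0],[0.08,0.06,0,0,0,0]],
])

```text
time_s: 3.38
tool_pos: [0.431, -0.0525, 0.3307]
eef_rot: [0.001, -0.108, 0.994, -0.0]
contact_force: [0.0, 0.0, -0.3]
grip_width: -0.0
gripper_force: 0.0
```

Run:
```python
from h import *
im,c=shot("wrist","w2.png"); np.savez("w2.npz",im=im,T=c[0],k=c[1:])
im1=np.load("w1.npz")["im"]
for n,a in (("1",im1),("2",im)):
    print([ (col,x,r[0],r[1]) for col in ("green","blue","red") for x,r,k in big(a,col)[:2]])
v=np.hstack([cv2.resize(im1[80:240,110:310],None,fx=2,fy=2),cv2.resize(im[80:300,30:230],None,fx=2,fy=2)[:320]])
cv2.imwrite("pics/v.png",im)
```

```text
[('green', 7325.0, (198.8076934814453, 170.5384521484375), (76.28917694091797, 102.56874084472656)), ('blue', 1581.0, (235.5, 177.5), (83.0, 109.0)), ('red', 1710.0, (456.76531982421875, 206.26080322265625), (108.18917083740234, 18.280065536499023)), ('red', 79.0, (138.61764526367188, 309.0294189453125), (7.545937538146973, 15.77786922454834))]
[('green', 6115.5, (156.99436950683594, 229.96981811523438), (68.7396240234375, 100.00723266601562)), ('blue', 495.0, (184.0, 262.0), (12.0, 74.0)), ('blue', 314.0, (240.5, 217.0), (52.0, 7.0)), ('red', 1247.0, (388.9023132324219, 272.8803405761719), (93.38973236083984, 15.837641716003418))]
```

View pics/v.png

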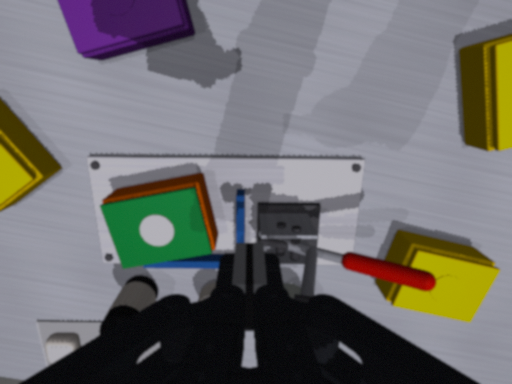

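This view shows the same press: plate near edge from (88,155) to (363,157), lid at (157,230), end stop at (241,215), and grip from (345,260) to (435,282). Next I'll fit edges and triangulate.

```bash
cat >> h.py <<'E'
def load(n):
    d=np.load(n); return d["im"],(d["T"],*d["k"])
def fitpts(p):
    p=np.asarray(p,float)
    for _ in range(3):
        vx,vy,x,y=cv2.fitLine(p.astype(np.float32),cv2.DIST_HUBER,0,1e-4,1e-4).ravel(); e=abs((p[:,0]-x)*vy-(p[:,1]-y)*vx)
        p=p[e<max(2*np.median(e),.3)]
    return np.array([[x-40*vx,y-40*vy],[x+40*vx,y+40*vy]]),e.max()
def edge(im,axis,rng,lo,hi,sign):  # axis 'c': for each column in rng find row of strongest gradient (sign) between lo,hi
    g=cv2.GaussianBlur(cv2.cvtColor(im,cv2.COLOR_BGR2GRAY),(3,3),0).astype(float); pts=[]
    for t in rng:
        v=g[lo:hi,t] if axis=='c' else g[t,lo:hi]
        d=sign*np.diff(v); i=int(d.argmax()); w=d[max(i-1,0):i+2].clip(0); q=lo+.5+(np.arange(max(i-1,0),max(i-1,0)+len(w))*w).sum()/w.sum()
        pts.append((t,q) if axis=='c' else (q,t))
    return fitpts(pts)
E
python3 - <<'E'
from h import *
np.set_printoptions(precision=4,suppress=True)
i1,c1=load("w1.npz"); i2,c2=load("w2.npz")
def wl(c,l,z): 
    P=plane(c,l,z)[:,:2]; d=P[1]-P[0]; return P.mean(0),np.arctan2(d[1],d[0])
for nm,i,c,a in (("near1",i1,c1,('c',range(140,400,4),90,105,1)),("near2",i2,c2,('c',range(105,350,4),148,166,1)),
  ("left1",i1,c1,('r',range(112,200,3),112,142,1)),("left2",i2,c2,('r',range(165,255,3),80,108,1)),("right1",i1,c1,('r',range(112,190,3),395,420,-1)),("right2",i2,c2,('r',range(170,240,3),350,370,-1))):
    l,e=edge(i,*a); print(nm,e,l.round(1).tolist(),*wl(c,l,.012))
for i,c in((i1,c1),(i2,c2)):
    m=mask(i,*COL["blue"]); ys,xs=np.nonzero(m)
    print("blue",xs.min(),xs.max(),ys.min(),ys.max())
m=mask(i1,*COL["blue"])
L=[(np.nonzero(m[r])[0].min()-.5,r) for r in range(142,200,2)]; l,e=fitpts(L); print("end face bot",e,l.tolist(),*wl(c1,l,.012),L[::6])
B=[(cc,np.nonzero(m[:,cc])[0].min()-.5) for cc in range(258,276)]; print("fence",B[::3]); P=plane(c1,B,.012); print(P[[0,-1]])
q=[]
for i,c in((i1,c1),(i2,c2)):
    r=big(i,"green")[0]; k=cv2.approxPolyDP(r[2],6,True)[:,0]; 
    b=cv2.boxPoints(r[1]); b=np.array(sorted(k.tolist())) ; q.append(b); print("lid corners",b.tolist())
if all(len(x)==4 for x in q):
    X=np.array([tri((c1,c2),(a,b)) for a,b in zip(*q)]); print(X)
E
```

```text
near1 0.3125998573120674 [[248.8000030517578, 98.9000015258789], [328.79998779296875, 99.80000305175781]] [ 0.4494 -0.0547] 1.7747998846103172
near2 0.28478808785076887 [[191.0, 157.6999969482422], [271.0, 158.3000030517578]] [ 0.4528 -0.0734] 1.7779496214996615
left1 0.3239368676688228 [[121.80000305175781, 106.19999694824219], [130.89999389648438, 185.60000610351562]] [ 0.5587 -0.2567] 0.20601094996125482
left2 0.25702538040866996 [[88.5999984741211, 171.10000610351562], [101.0, 250.10000610351562]] [ 0.5755 -0.2532] 0.20586560382954408h.py:46: RuntimeWarning: invalid value encountered in scalar divide
  d=sign*np.diff(v); i=int(d.argmax()); w=d[max(i-1,0):i+2].clip(0); q=lo+.5+(np.arange(max(i-1,0),max(i-1,0)+len(w))*w).sum()/w.sum()
Traceback (most recent call last):
  File "h.py", line 48, in edge
    return fitpts(pts)
  File "h.py", line 39, in fitpts
    vx,vy,x,y=cv2.fitLine(p.astype(np.float32),cv2.DIST_HUBER,0,1e-4,1e-4).ravel(); e=abs((p[:,0]-x)*vy-(p[:,1]-y)*vx)
              ~~~~~~~~~~~^^^^^^^^^^^^^^^^^^^^^^^^^^^^^^^^^^^^^^^^^^^^^^^^^
cv2.error: OpenCV(4.12.0) /io/opencv/modules/imgproc/src/linefit.cpp:50: error: (-215:Assertion failed) count > 0 in function 'fitLine2D_wods'
```

```bash
python3 - <<'E' 2>&1
from h import *
np.set_printoptions(precision=4,suppress=True)
i1,c1=load("w1.npz"); i2,c2=load("w2.npz")
ps=.2055; ex=np.array([np.cos(ps),np.sin(ps)]); ey=np.array([-ex[1],ex[0]])
n1=np.array([.4494,-.0547]);n2=np.array([.4528,-.0734]);l1=np.array([.5587,-.2567]);l2=np.array([.5755,-.2532])
print("x edge",n1@ex,n2@ex,"y edge",l1@ey,l2@ey)
O=((n1@ex+n2@ex)/2+.1)*ex+((l1@ey+l2@ey)/2+.21)*ey; print("origin",O)
m=mask(i1,*COL["blue"])
def pf(P): P=np.atleast_2d(P); d=P[:,:2]-O; return np.c_[d@ex,d@ey,P[:,2]]*1000
L=[(np.nonzero(m[r])[0].min()-.5,r) for r in range(142,200,2)]; P=pf(plane(c1,L,.012)); print("end y",P[::5])
B=[(cc,np.nonzero(m[:,cc])[0].min()-.5) for cc in range(262,274,2)]; print("fence",B, pf(plane(c1,B,.012)))
q=[]
for i,c in((i1,c1),(i2,c2)):
    k=cv2.approxPolyDP(cv2.convexHull(big(i,"green")[0][2]),5,True)[:,0]; k=np.array(sorted(k.tolist())); q.append(k); print("lid",k.tolist())
if all(len(x)==4 for x in q): print(pf([tri((c1,c2),(a,b)) for a,b in zip(*q)]))
for k,c in zip(q,(c1,c2)): print(pf(plane(c,k,.0755)))
r=[]
for i in (i1,i2):
    k=big(i,"red")[0][2][:,0]; vx,vy,x,y=cv2.fitLine(k,2,0,.01,.01).ravel(); t=(k-[x,y])@[vx,vy]; s=1 if vx>0 else -1
    t=t*s; e=[[x+s*vx*tt,y+s*vy*tt] for tt in (t.min(),t.max())]; r.append(e)
print("grip",r,pf([tri((c1,c2),(r[0][j],r[1][j])) for j in(0,1)]), "expect tip y216.6 z161")
np.savez("press.npz",O=O,ps=ps)
E
```

```text
x edge 0.4287823103336794 0.4282949115665824 y edge -0.365305254163461 -0.36530704935933345
origin [ 0.5491 -0.0442]
end y [[-43.4753   1.4416  12.    ]
 [-29.6206   2.0084  12.    ]
 [-15.4701   1.1902  12.    ]
 [ -1.0405   1.766   12.    ]
 [ 13.7029   0.9283  12.    ]
 [ 28.7439   1.5135  12.    ]]
fence [(262, np.float64(207.5)), (264, np.float64(207.5)), (266, np.float64(207.5)), (268, np.float64(207.5)), (270, np.float64(207.5)), (272, np.float64(207.5))] [[ 52.9106 -21.7192  12.    ]
 [ 52.8843 -18.7903  12.    ]
 [ 52.8581 -15.8614  12.    ]
 [ 52.8319 -12.9324  12.    ]
 [ 52.8056 -10.0034  12.    ]
 [ 52.7794  -7.0743  12.    ]]
lid [[142, 144], [162, 213], [241, 124], [255, 197]]
lid [[102, 207], [124, 268], [195, 189], [212, 254]]
[[ -51.0303 -166.9148   77.3067]
 [  35.9794 -149.8704   77.487 ]
 [ -74.1171  -51.0746   71.3198]
 [  15.8063  -32.8261   72.8153]]
[[ -50.6131 -167.3769   75.5   ]
 [  36.6277 -150.6781   75.5   ]
 [ -74.8096  -51.2508   75.5   ]
 [  14.1719  -33.7633   75.5   ]]
[[ -50.395  -167.9253   75.5   ]
 [  37.4026 -150.4993   75.5   ]
 [ -75.3017  -50.0869   75.5   ]
 [  15.0109  -31.6555   75.5   ]]
grip [[[np.float64(403.3725499419283), np.float64(197.57501924698886)], [np.float64(510.3067509714643), np.float64(214.00330816786962)]], [[np.float64(343.72056288308124), np.float64(261.14036978662193)], [np.float64(434.401670009163), np.float64(283.36080071689076)]]] [[ -1.6202 128.8124 118.4206]
 [ -1.3931 212.8672 162.2332]] expect tip y216.6 z161
```

```bash
cat >> h.py <<'E'
_p=np.load("press.npz"); PS=float(_p["ps"]); RP=R.from_euler("z",PS).as_matrix(); OP=np.r_[_p["O"],0]+RP@np.array([.001,.0008,0])
def goal(x,y,z,tilt=0,dyaw=0):
    """press mm -> row from present pose. tilt: rotation about press x, rad (+ leans the tool's back to... see sign)"""
    s=manip.state(); C=q2R(s["eef_rot"]); P=OP+RP@(np.array([x,y,z])/1000)
    G=RP@R.from_euler("z",dyaw).as_matrix()@R.from_euler("x",tilt).as_matrix()@np.diag([-1,1,-1.])
    return np.r_[C.T@(P-s["tool_pos"]),R.from_matrix(C.T@G).as_rotvec()].round(4)
def here():
    s=manip.state(); p=RP.T@(s["tool_pos"]-OP)*1000; f=RP.T@s["contact_force"]
    C=RP.T@q2R(s["eef_rot"])@np.diag([-1,1,-1.]); return s["time_s"],p.round(1),R.from_matrix(C).as_rotvec().round(3),f.round(1)
E
python3 - <<'E'
from h import *
print(manip.tip_extent, here(), goal(-115,-72,330).tolist(), goal(-115,-72,50).tolist())
E
```

```text
0.019 (3.425, array([-118.2,   14.8,  330.5]), array([-0.   , -0.001,  0.009]), array([ 0.7, -0.1, -0.6])) [-0.0024, -0.0868, 0.0005, -0.0003, 0.0008, 0.0094] [-0.0021, -0.0868, 0.2805, -0.0003, 0.0008, 0.0094]
```

Emit:
apply_moves([
  [[-0.002,-0.045,0,0,0,0.005],[-0.002,-0.087,0,0,0,0.009],[-0.002,-0.087,0.06,0,0,0.009],[-0.002,-0.087,0.12,0,0,0.009],[-0.002,-0.087,0.17,0,0,0.009],[-0.002,-0.087,0.22,0,0,0.009],[-0.002,-0.087,0.26,0,0,0.009],[-0.002,-0.087,0.28,0,0,0.009],[-0.002,-0.087,0.28,0,0,0.009],[-0.002,-0.087,0.28,0,0,0.009]],
])

```text
time_s: 4.68
tool_pos: [0.4517, -0.138, 0.0507]
eef_rot: [0.0, -0.102, 0.995, -0.0]
contact_force: [-0.3, -0.2, 0.3]
grip_width: 0.0003
gripper_force: 0.0
```

```bash
python3 -c "
from h import *
print(here())"
```

```text
(4.675, array([-115.5,  -72.8,   50.7]), array([-0.   , -0.001, -0.001]), array([-0.3, -0.1,  0.3]))
```

Emit:
apply_moves([
  [[-0.012,0,0,0,0,0],[-0.02,0,0,0,0,0],[-0.024,0,0,0,0,0],[-0.028,0,0,0,0,0],[-0.031,0,0,0,0,0],[-0.034,0,0,0,0,0],[-0.037,0,0,0,0,0],[-0.04,0,0,0,0,0],[-0.042,0,0,0,0,0],[-0.044,0,0,0,0,0]],
])

```text
time_s: 5.92
tool_pos: [0.4942, -0.1287, 0.0502]
eef_rot: [-0.0, -0.102, 0.995, 0.0]
contact_force: [-1.4, -0.2, -1.3]
grip_width: -0.0
gripper_force: 0.6
```

Emit:
apply_moves([
  [[-0.0015,0,0,0,0,0],[-0.003,0,0,0,0,0],[-0.004,0,0,0,0,0],[-0.005,0,0,0,0,0],[-0.005,0,0,0,0,0]],
])

```text
time_s: 6.55
tool_pos: [0.4967, -0.1275, 0.0501]
eef_rot: [-0.002, -0.102, 0.995, 0.001]
contact_force: [-6.7, 0.2, 5.0]
grip_width: 0.0003
gripper_force: 3.3
```

```bash
python3 -c "
from h import *
print(here())"
```

```text
(6.55, array([-69.3, -71.7,  50.1]), array([ 0.002,  0.004, -0.001]), array([-6.6,  1.6,  5. ]))
```

Run:
```python
from h import *
a,_=shot("wrist");b,c=shot("top")
cv2.imwrite("pics/c1.png",np.hstack([a,cv2.resize(b[130:240,180:340],None,fx=384/110*.6,fy=384/110*.6) if 0 else cv2.resize(b[130:240,190:330],(489,384))])[:, :1001][:, ::1] if 0 else np.hstack([cv2.resize(a,(400,300)),cv2.resize(b[135:235,195:328],(400,300),interpolation=cv2.INTER_CUBIC)]))
k=big(b,"green")[0]; print(k[1]); P=plane(c,cv2.boxPoints(k[1]),.0755); print(((P-OP)@RP*1000).round(1))
```

```text
((31.162891387939453, 152.65611267089844), (57.58079147338867, 14.395198822021484), 70.34617614746094)
[[263.4 630.   75.5]
 [270.3 590.4  75.5]
 [107.5 557.7  75.5]
 [100.8 596.9  75.5]]
```

View pics/c1.png

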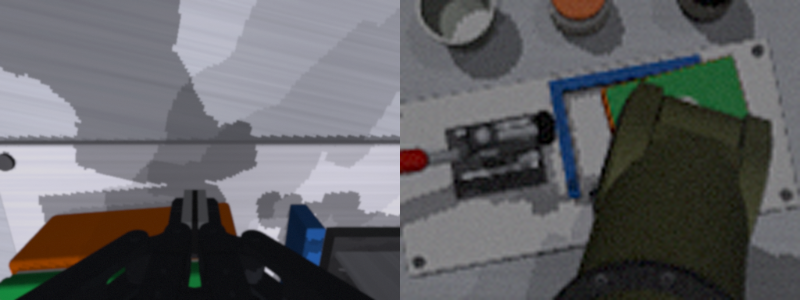

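The crop shows the box nearly square, but its far corner is still turned slightly off the fence (lid edge slope 0.28 against the fence's 0.2). I'll keep pushing gently.

Emit:
apply_moves([
  [[-0.002,0,0,0,0,0],[-0.003,0,0,0,0,0],[-0.004,0,0,0,0,0],[-0.005,0,0,0,0,0],[-0.005,0,0,0,0,0]],
])

```text
time_s: 7.28
tool_pos: [0.4991, -0.1258, 0.0497]
eef_rot: [-0.005, -0.102, 0.995, 0.001]
contact_force: [-12.6, 2.6, 7.7]
grip_width: -0.0002
gripper_force: 5.8
```

```bash
python3 -c "
from h import *
print(here())"
```

```text
(7.275, array([-66.6, -70.4,  49.7]), array([ 0.004,  0.009, -0.   ]), array([-11.8,   5.1,   7.7]))
```

Emit:
apply_moves([
  [[0.01,0,0,0,0,0],[0.04,0,0,0,0,0],[0.04,-0.02,-0.06,0,0,0],[0.02,-0.04,-0.12,0,0,0],[0,-0.06,-0.17,0,0,0],[-0.02,-0.07,-0.22,0,0,0],[-0.03,-0.08,-0.23,0,0,0],[-0.03,-0.08,-0.23,0,0,0],[-0.03,-0.08,-0.23,0,0,0]],
])

```text
time_s: 8.4
tool_pos: [0.5488, -0.1986, 0.2793]
eef_rot: [-0.001, -0.102, 0.995, 0.0]
contact_force: [0.6, 0.2, -0.8]
grip_width: -0.0002
gripper_force: 0.0
```

```bash
cat >> h.py <<'E'
def lid(im,c,z=.0755):
    k=big(im,"green"); k=max(k,key=lambda t:t[0]); P=(plane(c,cv2.boxPoints(k[1]),z)-OP)@RP*1000
    e=[P[(i+1)%4]-P[i] for i in range(4)]; e=max(e,key=lambda v:abs(v[1]))
    return P.mean(0)[:2].round(1),np.arctan(-e[0]/e[1]).round(3),np.linalg.norm(P[1]-P[0]).round(1),np.linalg.norm(P[2]-P[1]).round(1)
E
python3 - <<'E'
from h import *
print(here()); im,c=shot("wrist","w3.png"); print(lid(im,c), big(im,"green")[0][1])
m=mask(im,*COL["blue"]); B=proj(c,[OP+RP@np.array([.05,-.03,.012]),OP+RP@np.array([.05,-.0,.012]),OP+RP@np.array([-.05,0,.012])]); print(B)
print(goal(8,-210,50).tolist())
E
```

```text
(8.4, array([ -32.8, -151.9,  279.3]), array([ 0.001,  0.001, -0.   ]), array([ 0.7,  0. , -0.8]))
(array([  -2.9, -104.9]), np.float64(0.052), np.float64(121.0), np.float64(93.3)) ((292.7038269042969, 192.4290771484375), (82.29239654541016, 118.39581298828125), 87.20729064941406)
[[341.89467453 216.57085088]
 [364.8098977  216.53834743]
 [374.24776244 140.18946999]]
[-0.0413, -0.0584, 0.2291, 0.001, -0.0016, -0.0003]
```

View pics/w3.png

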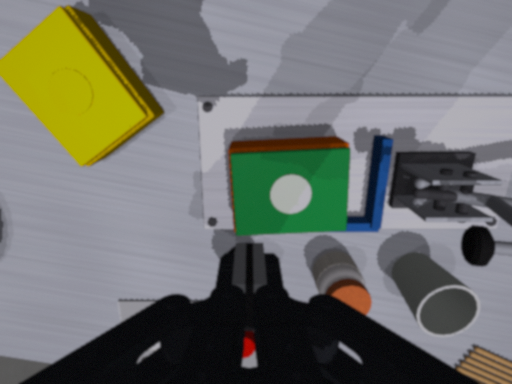

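The picture shows the lid centred at (292,192), almost square and resting along the fence, with the end stop at (378,180). Next is the +y push, after checking how far away the bottle is.

Run:
```python
from h import *
im,c=shot("top")
for k in big(im,"red",20)[:3]: print(k[0],k[1][0],((plane(c,k[1][0],.155)-OP)@RP*1000).round())
```

```text
123.0 (186.27789306640625, 190.37120056152344) [[ -6. 168. 155.]]
53.0 (302.5, 121.0) [[ 119. -162.  155.]]
```

Emit:
apply_moves([
  [[-0.02,-0.03,0.01,0,0,0],[-0.036,-0.058,0.03,0,0,0],[-0.036,-0.058,0.08,0,0,0],[-0.036,-0.058,0.13,0,0,0],[-0.036,-0.058,0.17,0,0,0],[-0.036,-0.058,0.21,0,0,0],[-0.036,-0.058,0.229,0,0,0],[-0.036,-0.058,0.229,0,0,0]],
])

```text
time_s: 9.5
tool_pos: [0.5959, -0.2479, 0.0501]
eef_rot: [-0.001, -0.102, 0.995, 0.001]
contact_force: [-0.4, -0.1, -0.3]
grip_width: 0.0001
gripper_force: 0.0
```

```bash
python3 -c "
from h import *
print(here())"
```

```text
(9.5, array([   3.2, -209.8,   50.1]), array([ 0.001,  0.002, -0.   ]), array([-0.4, -0. , -0.3]))
```

Emit:
apply_moves([
  [[0,0.012,0,0,0,0],[0,0.018,0,0,0,0],[0,0.023,0,0,0,0],[0,0.028,0,0,0,0],[0,0.033,0,0,0,0],[0,0.038,0,0,0,0],[0,0.042,0,0,0,0],[0,0.046,0,0,0,0],[0,0.05,0,0,0,0],[0,0.053,0,0,0,0]],
])

```text
time_s: 10.75
tool_pos: [0.5861, -0.199, 0.0526]
eef_rot: [0.001, -0.101, 0.995, -0.002]
contact_force: [-0.4, -7.4, 7.2]
grip_width: -0.0003
gripper_force: 4.9
```

```bash
python3 -c "
from h import *
print(here())"
```

```text
(10.75, array([   3.6, -159.9,   52.6]), array([-0.004, -0.001, -0.002]), array([-1.9, -7.2,  7.2]))
```

Emit:
apply_moves([
  [[0,0.002,0,0,0,0],[0,0.004,0,0,0,0],[0,0.006,0,0,0,0],[0,0.008,0,0,0,0],[0,0.008,0,0,0,0]],
])

```text
time_s: 11.38
tool_pos: [0.5846, -0.1919, 0.0526]
eef_rot: [0.001, -0.101, 0.995, -0.002]
contact_force: [-0.1, -9.4, 7.1]
grip_width: 0.0001
gripper_force: 5.1
```

```bash
python3 -c "
from h import *
print(here())"
```

```text
(11.375, array([   3.6, -152.6,   52.6]), array([-0.005, -0.001, -0.003]), array([-2. , -9.2,  7.1]))
```

Emit:
apply_moves([
  [[0,0.002,0,0,0,0],[0,0.004,0,0,0,0],[0,0.006,0,0,0,0],[0,0.007,0,0,0,0],[0,0.007,0,0,0,0]],
])

```text
time_s: 12.0
tool_pos: [0.5842, -0.1895, 0.0537]
eef_rot: [0.002, -0.1, 0.995, -0.005]
contact_force: [0.7, -18.2, 7.5]
grip_width: 0.0002
gripper_force: 8.3
```

```bash
python3 -c "
from h import *
print(here())"
```

```text
(12.0, array([   3.7, -150.2,   53.7]), array([-0.01 , -0.004, -0.006]), array([ -3. , -17.9,   7.5]))
```

Emit:
apply_moves([
  [[0,-0.01,0,0,0,0],[0,-0.035,0,0,0,0],[0,-0.04,-0.06,0,0,0],[0.02,-0.02,-0.12,0,0,0],[0.04,0.01,-0.18,0,0,0],[0.06,0.04,-0.23,0,0,0],[0.07,0.06,-0.23,0,0,0],[0.07,0.07,-0.23,0,0,0],[0.07,0.07,-0.23,0,0,0]],
])

```text
time_s: 13.12
tool_pos: [0.5, -0.1265, 0.2807]
eef_rot: [-0.0, -0.103, 0.995, 0.0]
contact_force: [-0.3, -0.4, -0.1]
grip_width: 0.0001
gripper_force: 0.0
```

Run:
```python
from h import *
print(here()); im,c=shot("wrist","w4.png"); print(lid(im,c), big(im,"green")[0][1])
i=im; m=mask(i,*COL["blue"]); ys,xs=np.nonzero(m); print(xs.min(),xs.max(),ys.min(),ys.max())
cv2.imwrite("pics/w4c.png",cv2.resize(im[60:320,100:400],None,fx=2,fy=2)); print(goal(-100,-62,50).tolist())
```

```text
(13.125, array([-65.9, -71.4, 280.7]), array([0.001, 0.001, 0.001]), array([-0.3, -0.3, -0.1]))
(array([ -4.6, -67.5]), np.float64(0.039), np.float64(121.0), np.float64(93.4)) ((252.20782470703125, 219.02731323242188), (77.8158187866211, 114.20799255371094), 88.02507019042969)
197 318 165 254
[0.0338, 0.0102, 0.2305, 0.0004, -0.0013, 0.0003]
```

View pics/w4c.png

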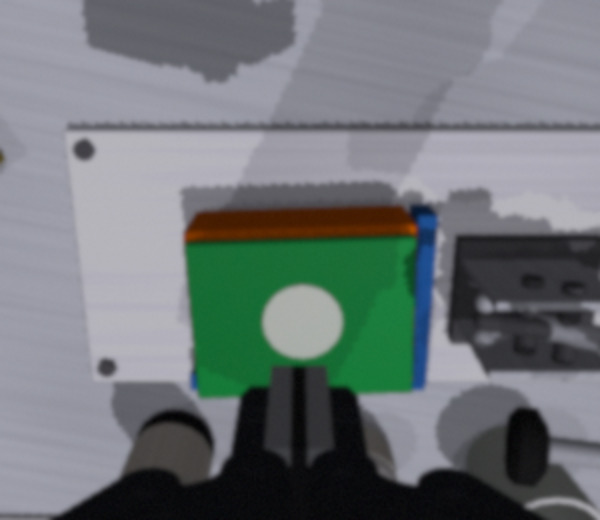

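The lid is centred at crop (302,317) against the end stop, still turned by about 0.03 rad and about 4 mm short in x. I'll push again from the near side, closer to the end stop.

Emit:
apply_moves([
  [[0.02,0.01,0.03,0,0,0],[0.034,0.022,0.07,0,0,0],[0.034,0.022,0.12,0,0,0],[0.034,0.022,0.17,0,0,0],[0.034,0.022,0.21,0,0,0],[0.034,0.022,0.23,0,0,0],[0.034,0.022,0.23,0,0,0],[0.02,0.022,0.23,0,0,0],[0.01,0.022,0.23,0,0,0],[0.006,0.022,0.23,0,0,0]],
])

```text
time_s: 14.42
tool_pos: [0.4914, -0.1069, 0.052]
eef_rot: [0.001, -0.103, 0.995, -0.0]
contact_force: [-0.1, -0.1, -0.2]
grip_width: 0.0001
gripper_force: 0.0
```

Emit:
apply_moves([
  [[-0.002,0,0,0,0,0],[-0.004,0,0,0,0,0],[-0.005,0,0,0,0,0],[-0.006,0,0,0,0,0],[-0.006,0,0,0,0,0]],
])

```text
time_s: 15.05
tool_pos: [0.4948, -0.1061, 0.0512]
eef_rot: [-0.001, -0.102, 0.995, 0.0]
contact_force: [-3.1, -0.9, 3.0]
grip_width: -0.0
gripper_force: 1.4
```

```bash
python3 -c "
from h import *
print(here())"
```

```text
(15.05, array([-66.8, -50.3,  51.2]), array([ 0.   ,  0.001, -0.001]), array([-3.2, -0.3,  3. ]))
```

Emit:
apply_moves([
  [[-0.002,0,0,0,0,0],[-0.004,0,0,0,0,0],[-0.006,0,0,0,0,0],[-0.007,0,0,0,0,0],[-0.007,0,0,0,0,0]],
])

```text
time_s: 15.68
tool_pos: [0.4982, -0.1041, 0.0507]
eef_rot: [-0.004, -0.102, 0.995, 0.001]
contact_force: [-11.4, -0.0, 9.0]
grip_width: -0.0002
gripper_force: 6.0
```

```bash
python3 -c "
from h import *
print(here())"
```

```text
(15.675, array([-63. , -49.1,  50.7]), array([ 0.003,  0.008, -0.001]), array([-11.2,   2.3,   9. ]))
```

Emit:
apply_moves([
  [[-0.002,0,0,0,0,0],[-0.003,0,0,0,0,0],[-0.005,0,0,0,0,0],[-0.006,0,0,0,0,0],[-0.006,0,0,0,0,0]],
])

```text
time_s: 16.3
tool_pos: [0.4983, -0.1041, 0.0503]
eef_rot: [-0.009, -0.101, 0.995, 0.001]
contact_force: [-26.5, -2.8, 18.9]
grip_width: -0.0003
gripper_force: 13.1
```

```bash
python3 -c "
from h import *
print(here())"
```

```text
(16.3, array([-63. , -49.1,  50.3]), array([ 0.005,  0.018, -0.003]), array([-26.5,   2.7,  18.9]))
```

Emit:
apply_moves([
  [[0.01,0,0,0,0,0],[0.035,0,0,0,0,0],[0.04,0,-0.06,0,0,0],[0.04,-0.01,-0.12,0,0,0],[0.03,-0.02,-0.18,0,0,0],[0.02,-0.03,-0.23,0,0,0],[0.01,-0.04,-0.23,0,0,0],[0.01,-0.04,-0.23,0,0,0],[0.01,-0.04,-0.23,0,0,0]],
])

```text
time_s: 17.42
tool_pos: [0.5059, -0.144, 0.2797]
eef_rot: [-0.001, -0.103, 0.995, 0.001]
contact_force: [-0.5, -0.4, 0.3]
grip_width: 0.0
gripper_force: 0.0
```

Run:
```python
from h import *
print(here()); im,c=shot("wrist","w5.png"); print(lid(im,c), big(im,"green")[0][1])
k=cv2.approxPolyDP(cv2.convexHull(big(im,"green")[0][2]),5,True)[:,0]; print(((plane(c,k,.0755)-OP)@RP*1000).round(1))
l,e=edge(im,'c',range(210,300,3),165,200,-1); print("orange-ish near top",l.tolist(),e)
cv2.imwrite("pics/w5c.png",cv2.resize(im[120:280,150:350],None,fx=3,fy=3))
```

```text
(17.425, array([-63.7, -89.6, 279.7]), array([ 0.001,  0.003, -0.   ]), array([-0.6, -0.3,  0.3]))
(array([ -1.5, -68.2]), np.float64(-0.002), np.float64(92.4), np.float64(120.6)) ((268.0, 220.49996948242188), (113.99998474121094, 76.99998474121094), -0.0)
[[ -47.6   -8.8   75.5]
 [  43.5   -7.7   75.5]
 [  43.3 -128.3   75.5]
 [ -47.7 -127.3   75.5]]
orange-ish near top [[218.0, 165.85989379882812], [298.0, 165.84783935546875]] 0.05834978051407802
```

View pics/w5c.png

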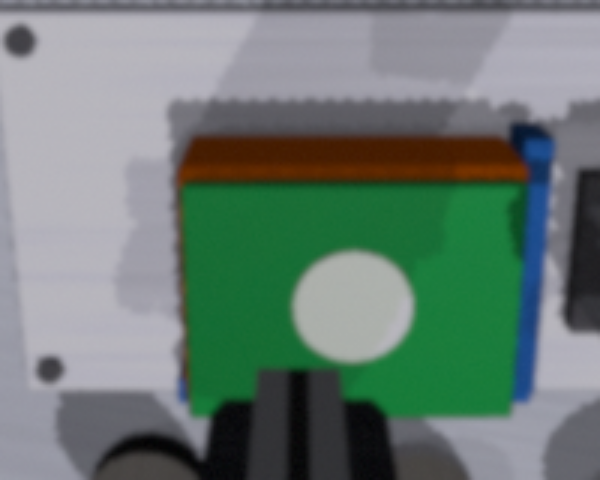

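The box is square now, with the lid spanning crop columns 182–525 and the end stop at 535. I'll press once more in +y to confirm it's seated.

```bash
python3 -c "
from h import *
print(goal(8,-185,62).tolist())"
```

```text
[-0.0723, -0.0957, 0.2175, 0.0014, -0.0026, -0.0]
```

Emit:
apply_moves([
  [[-0.03,-0.045,0,0,0,0],[-0.06,-0.08,0.02,0,0,0],[-0.07,-0.1,0.07,0,0,0],[-0.07,-0.1,0.12,0,0,0],[-0.07,-0.1,0.17,0,0,0],[-0.07,-0.1,0.205,0,0,0],[-0.07,-0.1,0.218,0,0,0],[-0.07,-0.09,0.218,0,0,0],[-0.07,-0.08,0.218,0,0,0],[-0.07,-0.075,0.218,0,0,0]],
])

```text
time_s: 18.73
tool_pos: [0.5912, -0.2024, 0.0648]
eef_rot: [0.001, -0.103, 0.995, -0.0]
contact_force: [-0.1, 0.4, -0.7]
grip_width: -0.0002
gripper_force: 0.0
```

Emit:
apply_moves([
  [[0,0.005,0,0,0,0],[0,0.009,0,0,0,0],[0,0.012,0,0,0,0],[0,0.015,0,0,0,0],[0,0.017,0,0,0,0],[0,0.017,0,0,0,0]],
])

```text
time_s: 19.48
tool_pos: [0.5869, -0.187, 0.0632]
eef_rot: [-0.0, -0.102, 0.995, -0.0]
contact_force: [0.3, -0.0, -0.3]
grip_width: -0.0001
gripper_force: 0.0
```

```bash
python3 -c "
from h import *
print(here())"
```

```text
(19.475, array([   6.9, -148.3,   63.2]), array([-0.,  0., -0.]), array([ 0.3, -0.1, -0.3]))
```

No contact yet at -148.3; continuing gently.

Emit:
apply_moves([
  [[0,0.002,0,0,0,0],[0,0.004,0,0,0,0],[0,0.006,0,0,0,0],[0,0.008,0,0,0,0],[0,0.009,0,0,0,0],[0,0.009,0,0,0,0]],
])

```text
time_s: 20.23
tool_pos: [0.5862, -0.1845, 0.0645]
eef_rot: [0.002, -0.1, 0.995, -0.004]
contact_force: [2.0, -15.1, 1.8]
grip_width: 0.0
gripper_force: 7.1
```

```bash
python3 -c "
from h import *
print(here())"
```

```text
(20.225, array([   6.7, -145.7,   64.5]), array([-0.008, -0.003, -0.004]), array([ -1.1, -15.2,   1.8]))
```

Emit:
apply_moves([
  [[0,0.002,0,0,0,0],[0,0.004,0,0,0,0],[0,0.004,0,0,0,0]],
])

```text
time_s: 20.6
tool_pos: [0.5861, -0.1841, 0.0653]
eef_rot: [0.003, -0.099, 0.995, -0.006]
contact_force: [2.1, -21.7, 2.4]
grip_width: -0.0004
gripper_force: 11.0
```

```bash
python3 -c "
from h import *
print(here())"
```

```text
(20.6, array([   6.7, -145.4,   65.3]), array([-0.013, -0.004, -0.007]), array([ -2.3, -21.7,   2.4]))
```

Emit:
apply_moves([
  [[0,-0.015,0,0,0,0],[0,-0.04,0,0,0,0],[0,-0.05,-0.05,0,0,0],[0.02,-0.04,-0.11,0,0,0],[0.04,-0.01,-0.17,0,0,0],[0.06,0.03,-0.22,0,0,0],[0.07,0.06,-0.24,0,0,0],[0.07,0.08,-0.24,0,0,0],[0.07,0.08,-0.24,0,0,0]],
])

```text
time_s: 21.72
tool_pos: [0.4993, -0.1081, 0.3037]
eef_rot: [0.0, -0.104, 0.995, 0.001]
contact_force: [-1.4, -0.3, 0.0]
grip_width: -0.0001
gripper_force: 0.0
```

Run:
```python
from h import *
print(here()); im,c=shot("wrist","w6.png"); print(lid(im,c))
print(goal(0,280,300).tolist(),goal(0,280,230,-.7).tolist())
def lev(phi,off=0,s=5,rc=149):
    tau=.74*phi-np.radians(4.4); n=np.array([-np.cos(tau),np.sin(tau)]); d=np.array([-np.sin(tau),-np.cos(tau)])
    return np.array([78,81])+rc*np.array([np.sin(phi),np.cos(phi)])-(25.5-off)*n-s*d, tau
for p in (60,50,40,30,20,10,0,-10,-17): q,t=lev(np.radians(p)); print(p,q.round(1),round(t,3))
```

```text
(21.725, array([-62.8, -53.2, 303.7]), array([ 0.001, -0.001,  0.003]), array([-1.4, -0. ,  0. ]))
(array([ -2.1, -66.7]), np.float64(0.002), np.float64(92.3), np.float64(119.4))
[-0.0636, 0.3346, 0.0034, 0.0004, -0.0002, 0.0016] [-0.0636, 0.3345, 0.0734, 0.7004, 0.0003, 0.0016]
60 [229.8 142.9] 0.698
50 [216.3 167.2] 0.569
40 [199.  188.8] 0.44
30 [178.3 207. ] 0.311
20 [154.9 221.3] 0.182
10 [129.6 231.4] 0.052
0 [103.  236.9] -0.077
-10 [ 76.1 237.8] -0.206
-17 [ 57.4 235.7] -0.296
```

Emit:
apply_moves([
  [[-0.02,0.05,0,0,0,0],[-0.04,0.1,0,0,0,0],[-0.06,0.15,0,0,0,0],[-0.064,0.2,0,0.08,0,0],[-0.064,0.25,0,0.2,0,0],[-0.064,0.3,0,0.35,0,0],[-0.064,0.335,0,0.5,0,0],[-0.064,0.345,0,0.65,0,0],[-0.064,0.345,0,0.7,0,0],[-0.064,0.345,0,0.7,0,0]],
])

```text
time_s: 23.02
tool_pos: [0.4923, 0.2396, 0.3022]
eef_rot: [0.034, -0.096, 0.934, -0.342]
contact_force: [-0.3, -0.5, 0.2]
grip_width: -0.0002
gripper_force: 0.0
```

Run:
```python
from h import *
print(here(),manip.state()["qpos"].round(2)); im,c=shot("top","t2.png")
print(goal(0,262,150,-.7).tolist(),goal(0,230,143,-.7).tolist())
```

```text
(23.025, array([  1.3, 288.6, 302.2]), array([-0.701,  0.003, -0.001]), array([-0.4, -0.5,  0.2])) [-0.88  0.55  0.09  1.51  0.52  1.53  0.84]
[0.0013, 0.0791, 0.1336, 0.0002, -0.0026, -0.0023] [0.0012, 0.0591, 0.1596, 0.0002, -0.0026, -0.0023]
```

Emit:
apply_moves([
  [[0.001,0.025,0.04,0,0,0],[0.001,0.05,0.08,0,0,0],[0.001,0.07,0.115,0,0,0],[0.001,0.079,0.134,0,0,0],[0.001,0.079,0.134,0,0,0],[0.001,0.068,0.147,0,0,0],[0.001,0.064,0.153,0,0,0],[0.001,0.062,0.157,0,0,0],[0.001,0.061,0.159,0,0,0]],
])

```text
time_s: 24.2
tool_pos: [0.5024, 0.1857, 0.1426]
eef_rot: [0.035, -0.096, 0.935, -0.341]
contact_force: [0.1, -0.3, 0.0]
grip_width: -0.0001
gripper_force: 0.0
```

Run:
```python
from h import *
print(here())
for p in ((216,167,-.569),(199,189,-.44),(178,207,-.311),(155,221,-.182),(130,231,-.052),(103,237,.077)): print(goal(0,*p).tolist())
```

```text
(24.2, array([1.000e-01, 2.338e+02, 1.426e+02]), array([-0.7, -0. , -0. ]), array([ 0.1, -0.3,  0. ]))
[0.0001, -0.0293, -0.0072, -0.1305, 0.0002, -0.0005]
[0.0001, -0.0565, -0.0131, -0.2595, 0.0002, -0.0005]
[0.0001, -0.0841, -0.0134, -0.3885, 0.0003, -0.0005]
[0.0001, -0.1108, -0.0093, -0.5175, 0.0003, -0.0005]
[0.0001, -0.1363, -0.0008, -0.6475, 0.0003, -0.0005]
[0.0001, -0.1609, 0.012, -0.7765, 0.0004, -0.0005]
```

Emit:
apply_moves([
  [[0,-0.006,-0.002,-0.02,0,0],[0,-0.011,-0.003,-0.05,0,0],[0,-0.016,-0.004,-0.08,0,0],[0,-0.021,-0.005,-0.1,0,0],[0,-0.025,-0.006,-0.115,0,0],[0,-0.029,-0.007,-0.13,0,0]],
])

```text
time_s: 24.95
tool_pos: [0.5053, 0.1733, 0.1671]
eef_rot: [0.03, -0.1, 0.956, -0.275]
contact_force: [-7.6, 12.9, 7.8]
grip_width: -0.0004
gripper_force: 6.6
```

Run:
```python
from h import *
print(here()); im,c=shot("scene","s2.png"); cv2.imwrite("pics/s2c.png",cv2.resize(im[130:300,180:380],None,fx=3,fy=3))
```

```text
(24.95, array([  0.5, 221. , 167.1]), array([-0.561, -0.004,  0.003]), array([-4.8, 14.1,  7.8]))
```

View pics/s2c.png

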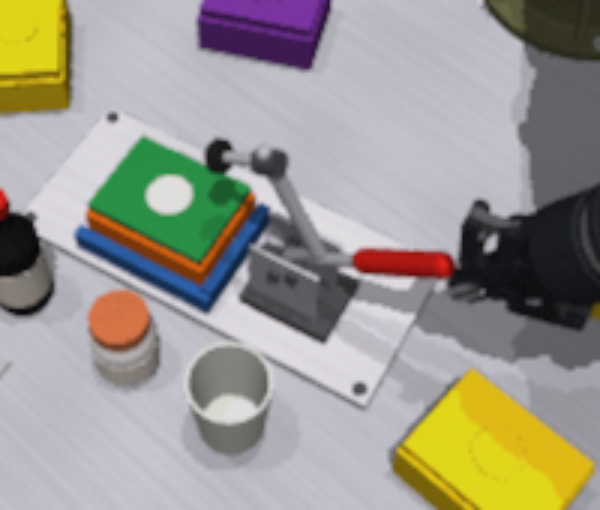

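The crop shows the finger touching the end of the red grip at (450,265), with the arm still up. I'll get the lever angle numerically from the red mask.

```bash
cat >> h.py <<'E'
def lever(n="scene"):
    im,c=shot(n); best=None
    ks=big(im,"red",60); pred=lambda t,s: proj(c,OP+RP@np.array([-.001,.078+s*np.sin(t),.081+s*np.cos(t)]))[0]
    out=[]
    for t in np.radians(np.arange(-20,66,2.)):
        # grip axis from 60..160mm must lie on red pixels
        m=mask(im,(0,150,40),(6,255,255)); P=np.array([pred(t,s) for s in np.linspace(.07,.152,15)]).round().astype(int)
        P[:,0]=P[:,0].clip(0,511);P[:,1]=P[:,1].clip(0,383); out.append((m[P[:,1],P[:,0]]>0).mean())
    o=np.array(out); t=np.arange(-20,66,2.); return [(a,b.round(2)) for a,b in zip(t,o) if b>.5*max(o.max(),.1)]
E
python3 - <<'E'
from h import *
print(lever()); im=cv2.imread("pics/s2.png"); 
print([ (k[0],k[1]) for k in big(im,"red",60)[:2]])
for n in("scene",):
    _,c=shot(n)
    for t in np.radians([60,55,50,45]): print(np.degrees(t), proj(c,OP+RP@np.array([-.001,.078+.16*np.sin(t),.081+.16*np.cos(t)])))
s=manip.state(); p=s["tool_pos"]; C=q2R(s["eef_rot"]); print("tcp,tip px",proj(c,[p,p+C[:,2]*.019]))
E
```

```text
[(np.float64(48.0), np.float64(0.6)), (np.float64(50.0), np.float64(1.0)), (np.float64(52.0), np.float64(1.0)), (np.float64(54.0), np.float64(1.0)), (np.float64(56.0), np.float64(1.0)), (np.float64(58.0), np.float64(0.93)), (np.float64(60.0), np.float64(0.87))]
[(223.0, ((94.00000762939453, 156.00001525878906), (16.970561981201172, 16.970561981201172), 45.0)), (196.0, ((315.0, 218.5), (7.0, 32.0), 90.0))]
59.99999999999999 [[334.86990971 223.46827922]]
55.0 [[332.69477697 219.58984491]]
50.0 [[330.04394261 215.61251835]]
45.0 [[326.93513729 211.5774352 ]]
tcp,tip px [[335.47665009 222.94372744]
 [330.49565467 224.44109887]]
```

```bash
cat >> h.py <<'E'
def lev(phi,half=12,s=14,rc=149,a=.74,b=-4.4):
    phi=np.radians(phi); tau=a*phi+np.radians(b); n=np.array([-np.cos(tau),np.sin(tau)]); d=np.array([-np.sin(tau),-np.cos(tau)])
    return np.r_[np.array([78,81])+rc*np.array([np.sin(phi),np.cos(phi)])-(11+half)*n-s*d, -tau]
def rel(base,tgt):
    """row (tool y, tool z, turn x) from commanded press-plane pose (y,z,tilt) to target"""
    t=base[2]; dy,dz=np.array(tgt[:2])-base[:2]; return np.round([ (dy*np.cos(t)+dz*np.sin(t))/1000, (dy*np.sin(t)-dz*np.cos(t))/1000, -(tgt[2]-t)],4).tolist()
E
python3 - <<'E'
from h import *
for p in (57,54,51,48,45,42,39,36,33,30,27,24,20): q=lev(p); print(p,q.round(3),rel((216,167,-.57),q))
E
```

```text
57 [229.717 159.126  -0.659] [0.0158, -0.0008, 0.0894]
54 [225.396 166.593  -0.621] [0.0081, -0.0047, 0.0506]
51 [220.704 173.824  -0.582] [0.0003, -0.0083, 0.0119]
48 [215.654 180.799  -0.543] [-0.0077, -0.0114, -0.0269]
45 [210.261 187.5    -0.504] [-0.0159, -0.0142, -0.0656]
42 [204.538 193.911  -0.466] [-0.0242, -0.0165, -0.1043]
39 [198.501 200.015  -0.427] [-0.0325, -0.0184, -0.1431]
36 [192.168 205.797  -0.388] [-0.041, -0.0198, -0.1818]
33 [185.554 211.242  -0.349] [-0.0495, -0.0208, -0.2206]
30 [178.679 216.337  -0.311] [-0.058, -0.0214, -0.2593]
27 [171.56  221.068  -0.272] [-0.0666, -0.0215, -0.2981]
24 [164.216 225.425  -0.233] [-0.0751, -0.0212, -0.3368]
20 [ 1.54110e+02  2.30632e+02 -1.82000e-01] [-0.0864, -0.0202, -0.3885]
```

Emit:
apply_moves([
  [[0,0.014,-0.001,0.07,0,0],[0,0.016,-0.001,0.09,0,0],[0,0.012,-0.003,0.07,0,0],[0,0.008,-0.005,0.05,0,0],[0,0.004,-0.007,0.03,0,0],[0,0,-0.008,0.01,0,0],[0,-0.004,-0.01,-0.01,0,0],[0,-0.008,-0.011,-0.03,0,0]],
])

```text
time_s: 26.1
tool_pos: [0.5058, 0.1686, 0.1802]
eef_rot: [0.027, -0.099, 0.959, -0.264]
contact_force: [-3.1, 4.6, 2.0]
grip_width: -0.0001
gripper_force: 2.5
```

Run:
```python
from h import *
print(here(),lever())
for p in (48,45,42,39,36,33,30,27,24,20): q=lev(p); print(p,q.round(3),rel((215.7,180.8,-.543),q))
```

```text
(26.1, array([  0. , 216.3, 180.2]), array([-0.537, -0.   ,  0.   ]), array([-2.1,  5.1,  2. ])) [(np.float64(46.0), np.float64(1.0)), (np.float64(48.0), np.float64(1.0)), (np.float64(50.0), np.float64(1.0)), (np.float64(52.0), np.float64(1.0)), (np.float64(54.0), np.float64(1.0)), (np.float64(56.0), np.float64(0.87)), (np.float64(58.0), np.float64(0.67))]
48 [215.654 180.799  -0.543] [-0.0, 0.0, 0.0001]
45 [210.261 187.5    -0.504] [-0.0081, -0.0029, -0.0386]
42 [204.538 193.911  -0.466] [-0.0163, -0.0055, -0.0773]
39 [198.501 200.015  -0.427] [-0.0247, -0.0076, -0.1161]
36 [192.168 205.797  -0.388] [-0.0331, -0.0092, -0.1548]
33 [185.554 211.242  -0.349] [-0.0415, -0.0105, -0.1936]
30 [178.679 216.337  -0.311] [-0.0501, -0.0113, -0.2323]
27 [171.56  221.068  -0.272] [-0.0586, -0.0117, -0.2711]
24 [164.216 225.425  -0.233] [-0.0671, -0.0116, -0.3098]
20 [ 1.54110e+02  2.30632e+02 -1.82000e-01] [-0.0785, -0.0108, -0.3615]
```

Emit:
apply_moves([
  [[0,-0.008,-0.003,-0.04,0,0],[0,-0.016,-0.0055,-0.077,0,0],[0,-0.025,-0.0076,-0.116,0,0],[0,-0.033,-0.0092,-0.155,0,0],[0,-0.0415,-0.0105,-0.194,0,0],[0,-0.05,-0.0113,-0.232,0,0],[0,-0.0586,-0.0117,-0.271,0,0],[0,-0.067,-0.0116,-0.31,0,0],[0,-0.067,-0.0116,-0.31,0,0]],
])

```text
time_s: 27.28
tool_pos: [0.5169, 0.1166, 0.226]
eef_rot: [0.013, -0.101, 0.988, -0.114]
contact_force: [-0.3, 2.0, 1.5]
grip_width: -0.0001
gripper_force: 0.9
```

Run:
```python
from h import *
print(here(),lever())
for p in (21,18,15,12,9,6,3,0,-3,-6,-10,-14,-17): q=lev(p); print(p,q.round(3),rel((164.3,225.4,-.233),q))
```

```text
(27.275, array([  0.3, 163.2, 226. ]), array([-0.229, -0.002, -0.002]), array([0.1, 2. , 1.5])) [(np.float64(22.0), np.float64(1.0)), (np.float64(24.0), np.float64(1.0)), (np.float64(26.0), np.float64(1.0)), (np.float64(28.0), np.float64(0.93)), (np.float64(30.0), np.float64(0.6))]
21 [ 1.56668e+02  2.29396e+02 -1.94000e-01] [-0.0083, -0.0021, -0.0386]
18 [ 1.48936e+02  2.32972e+02 -1.56000e-01] [-0.0167, -0.0038, -0.0773]
15 [ 1.41040e+02  2.36144e+02 -1.17000e-01] [-0.0251, -0.0051, -0.1161]
12 [ 1.33002e+02  2.38905e+02 -7.80000e-02] [-0.0336, -0.0059, -0.1548]
9 [ 1.24843e+02  2.41248e+02 -3.90000e-02] [-0.0421, -0.0063, -0.1936]
6 [ 1.16585e+02  2.43168e+02 -1.00000e-03] [-0.0505, -0.0063, -0.2323]
3 [1.08249e+02 2.44661e+02 3.80000e-02] [-0.059, -0.0058, -0.271]
0 [9.98580e+01 2.45723e+02 7.70000e-02] [-0.0674, -0.0049, -0.3098]
-3 [9.14350e+01 2.46354e+02 1.16000e-01] [-0.0757, -0.0036, -0.3485]
-6 [8.30010e+01 2.46552e+02 1.54000e-01] [-0.084, -0.0018, -0.3873]
-10 [7.17770e+01 2.46144e+02 2.06000e-01] [-0.0948, 0.0012, -0.4389]
-14 [ 60.628 244.972   0.258] [-0.1054, 0.0049, -0.4906]
-17 [ 52.345 243.596   0.296] [-0.1131, 0.0081, -0.5294]
```

Emit:
apply_moves([
  [[0,-0.0083,-0.002,-0.039,0,0],[0,-0.0167,-0.0038,-0.077,0,0],[0,-0.025,-0.005,-0.116,0,0],[0,-0.0335,-0.006,-0.155,0,0],[0,-0.042,-0.0063,-0.194,0,0],[0,-0.0505,-0.0063,-0.232,0,0],[0,-0.059,-0.0058,-0.271,0,0],[0,-0.059,-0.0058,-0.271,0,0]],
])

```text
time_s: 28.32
tool_pos: [0.528, 0.0623, 0.2441]
eef_rot: [-0.002, -0.102, 0.995, 0.021]
contact_force: [-2.3, 4.4, 8.2]
grip_width: -0.0002
gripper_force: 3.6
```

Run:
```python
from h import *
print(here(),lever())
for p in (3,0,-3,-6,-10,-14,-17,-20): q=lev(p); print(p,q.round(3),rel((108.2,244.7,.038),q))
```

```text
(28.325, array([1.000e-01, 1.078e+02, 2.441e+02]), array([ 0.043, -0.   , -0.001]), array([-1.4,  4.8,  8.2])) [(np.float64(0.0), np.float64(0.87)), (np.float64(2.0), np.float64(1.0)), (np.float64(4.0), np.float64(1.0)), (np.float64(6.0), np.float64(0.8)), (np.float64(8.0), np.float64(0.67))]
3 [1.08249e+02 2.44661e+02 3.80000e-02] [0.0, 0.0, -0.0]
0 [9.98580e+01 2.45723e+02 7.70000e-02] [-0.0083, -0.0013, -0.0388]
-3 [9.14350e+01 2.46354e+02 1.16000e-01] [-0.0167, -0.0023, -0.0775]
-6 [8.30010e+01 2.46552e+02 1.54000e-01] [-0.0251, -0.0028, -0.1163]
-10 [7.17770e+01 2.46144e+02 2.06000e-01] [-0.0363, -0.0028, -0.1679]
-14 [ 60.628 244.972   0.258] [-0.0475, -0.0021, -0.2196]
-17 [ 52.345 243.596   0.296] [-0.0559, -0.001, -0.2584]
-20 [ 44.156 241.799   0.335] [-0.0641, 0.0005, -0.2971]
```

Emit:
apply_moves([
  [[0,-0.008,-0.004,-0.039,0,0],[0,-0.0165,-0.006,-0.078,0,0],[0,-0.025,-0.0065,-0.116,0,0],[0,-0.031,-0.0068,-0.142,0,0],[0,-0.036,-0.0068,-0.168,0,0],[0,-0.042,-0.0065,-0.194,0,0],[0,-0.0475,-0.006,-0.22,0,0],[0,-0.0475,-0.006,-0.22,0,0]],
])

```text
time_s: 29.38
tool_pos: [0.5377, 0.0143, 0.247]
eef_rot: [-0.014, -0.1, 0.986, 0.13]
contact_force: [0.3, 0.7, -0.3]
grip_width: -0.0001
gripper_force: 0.0
```

Run:
```python
from h import *
print(here(),lever(), manip.state()["qpos"].round(2))
```

```text
(29.375, array([-2.00e-01,  5.88e+01,  2.47e+02]), array([ 0.261,  0.001, -0.003]), array([ 0.5,  0.6, -0.3])) [(np.float64(-20.0), np.float64(1.0)), (np.float64(-18.0), np.float64(1.0)), (np.float64(-16.0), np.float64(1.0)), (np.float64(-14.0), np.float64(0.87))] [ 0.19  0.42 -0.15  1.7  -0.21  1.11  1.92]
```

Emit:
apply_moves([
  [[0,-0.002,0,-0.02,0,0],[0,-0.005,0,-0.035,0,0],[0,-0.007,0,-0.035,0,0],[0,-0.009,0,-0.035,0,0],[0,-0.011,0,-0.035,0,0],[0,-0.011,0,-0.035,0,0]],
])

```text
time_s: 30.18
tool_pos: [0.5398, 0.0051, 0.2447]
eef_rot: [-0.015, -0.101, 0.984, 0.147]
contact_force: [0.9, -0.9, 0.4]
grip_width: 0.0001
gripper_force: 0.0
```

```bash
python3 -c "
from h import *
print(here())"
```

```text
(30.175, array([ -0. ,  49.4, 244.7]), array([ 0.296, -0.   , -0.   ]), array([ 0.7, -1.1,  0.4]))
```

Emit:
apply_moves([
  [[0,-0.002,0,0,0,0],[0,-0.004,0,0,0,0],[0,-0.006,0,0,0,0],[0,-0.008,0,0,0,0],[0,-0.008,0,0,0,0]],
])

```text
time_s: 30.8
tool_pos: [0.5404, 0.0026, 0.2438]
eef_rot: [-0.016, -0.103, 0.983, 0.15]
contact_force: [-4.4, 11.9, 8.8]
grip_width: 0.0001
gripper_force: 7.7
```

```bash
python3 -c "
from h import *
print(here())"
```

```text
(30.8, array([1.000e-01, 4.680e+01, 2.438e+02]), array([0.303, 0.001, 0.004]), array([-1.9, 12.5,  8.8]))
```

Emit:
apply_moves([
  [[0,-0.001,0,0,0,0],[0,-0.001,0,0,0,0],[0,-0.001,0,0,0,0]],
])

```text
time_s: 31.18
tool_pos: [0.5405, 0.0025, 0.2438]
eef_rot: [-0.016, -0.104, 0.983, 0.15]
contact_force: [-5.0, 14.1, 10.8]
grip_width: -0.0
gripper_force: 8.8
```

Run:
```python
from h import *
print(here(),lever())
im,c=shot("top")
```

```text
(31.175, array([1.000e-01, 4.670e+01, 2.438e+02]), array([0.304, 0.001, 0.005]), array([-2. , 14.8, 10.8])) [(np.float64(-20.0), np.float64(1.0)), (np.float64(-18.0), np.float64(0.67)), (np.float64(-16.0), np.float64(0.67)), (np.float64(-14.0), np.float64(0.67)), (np.float64(-12.0), np.float64(0.53))]
```

Run:
```python
from h import *
for p in ((65,250,.3),(60,300,.2),(0,300,0),(-15,300,0),(-15,237,0)): print(p,goal(0,*p).tolist(), rel((40,242,.3),p))
```

```text
(65, 250, 0.3) [0.0, 0.0194, -0.0005, 0.0035, -0.0014, 0.0048] [0.0262, -0.0003, -0.0]
(60, 300, 0.2) [0.0, 0.0295, -0.0497, 0.1035, -0.0011, 0.0049] [0.0362, -0.0495, 0.1]
(0, 300, 0) [0.0003, -0.0277, -0.0676, 0.3035, -0.0007, 0.005] [-0.0211, -0.0672, 0.3]
(-15, 300, 0) [0.0004, -0.042, -0.0721, 0.3035, -0.0007, 0.005] [-0.0354, -0.0717, 0.3]
(-15, 237, 0) [0.0004, -0.0609, -0.012, 0.3035, -0.0007, 0.005] [-0.054, -0.0115, 0.3]
```

Emit:
apply_moves([
  [[0,0.01,0,0,0,0],[0,0.026,0,0,0,0],[0,0.036,-0.03,0,0,0],[0,0.036,-0.06,0.05,0,0],[0,0.01,-0.075,0.15,0,0],[0,-0.02,-0.075,0.3,0,0],[0,-0.045,-0.072,0.3,0,0],[0,-0.047,-0.06,0.3,0,0],[0,-0.054,-0.035,0.3,0,0],[0,-0.06,-0.012,0.3,0,0]],
])

```text
time_s: 32.52
tool_pos: [0.5537, -0.0619, 0.235]
eef_rot: [0.0, -0.102, 0.995, -0.002]
contact_force: [0.3, -0.2, 0.7]
grip_width: -0.0003
gripper_force: 0.0
```

```bash
python3 -c "
from h import *
print(here(),lever(),goal(0,11,238).tolist())"
```

```text
(32.525, array([-1.00e-01, -1.91e+01,  2.35e+02]), array([-0.003,  0.   , -0.   ]), array([ 0.3, -0.3,  0.7])) [(np.float64(-20.0), np.float64(1.0)), (np.float64(-18.0), np.float64(1.0)), (np.float64(-16.0), np.float64(1.0)), (np.float64(-14.0), np.float64(1.0)), (np.float64(-12.0), np.float64(0.67))] [-0.0015, 0.0294, -0.0061, -0.0018, -0.0047, -0.0]
```

Emit:
apply_moves([
  [[0,0.015,-0.003,0,0,0],[0,0.025,-0.005,0,0,0],[0,0.03,-0.006,0,0,0],[0,0.035,-0.006,0,0,0],[0,0.04,-0.006,0,0,0],[0,0.045,-0.006,0,0,0],[0,0.05,-0.006,0,0,0],[0,0.055,-0.006,0,0,0]],
])

```text
time_s: 33.58
tool_pos: [0.5447, -0.0137, 0.2463]
eef_rot: [0.004, -0.1, 0.995, -0.005]
contact_force: [-5.6, -11.6, 31.4]
grip_width: 0.0001
gripper_force: 15.6
```

```bash
python3 -c "
from h import *
print(here(),lever())"
```

```text
(33.575, array([  0.9,  29.9, 246.3]), array([-0.011, -0.006, -0.005]), array([ -7.9, -10.2,  31.4])) [(np.float64(-18.0), np.float64(0.53)), (np.float64(-16.0), np.float64(0.87)), (np.float64(-14.0), np.float64(0.93)), (np.float64(-12.0), np.float64(1.0)), (np.float64(-10.0), np.float64(1.0)), (np.float64(-8.0), np.float64(1.0)), (np.float64(-6.0), np.float64(0.53))]
```

Run:
```python
from h import *
for p in ((0,255,0),(-25,255,0),(-25,245,.4),(-25,220,.785),(-15,220,.785)): print(p,rel((36,241,0),p))
```

```text
(0, 255, 0) [-0.036, -0.014, 0.0]
(-25, 255, 0) [-0.061, -0.014, 0.0]
(-25, 245, 0.4) [-0.061, -0.004, -0.4]
(-25, 220, 0.785) [-0.061, 0.021, -0.785]
(-15, 220, 0.785) [-0.051, 0.021, -0.785]
```

Emit:
apply_moves([
  [[0,-0.015,-0.005,0,0,0],[0,-0.04,-0.012,0,0,0],[0,-0.06,-0.012,-0.1,0,0],[0,-0.061,-0.01,-0.25,0,0],[0,-0.061,-0.005,-0.4,0,0],[0,-0.061,0.005,-0.55,0,0],[0,-0.061,0.015,-0.7,0,0],[0,-0.061,0.021,-0.785,0,0],[0,-0.061,0.021,-0.785,0,0]],
])

```text
time_s: 34.75
tool_pos: [0.5548, -0.0706, 0.219]
eef_rot: [-0.04, -0.093, 0.92, 0.379]
contact_force: [-1.2, 0.6, 0.6]
grip_width: -0.0003
gripper_force: 0.0
```

```bash
python3 -c "
from h import *
print(here(),lever())
b=(-25,220,.785)
for p in ((-5,220),(5,220),(15,221),(25,224),(35,226),(45,227),(55,228)): print(p,rel(b,(*p,.785)))"
```

```text
(34.75, array([ -0.8, -27.8, 219. ]), array([ 0.782,  0.002, -0.005]), array([-1. ,  0.9,  0.6])) [(np.float64(-20.0), np.float64(1.0)), (np.float64(-18.0), np.float64(1.0)), (np.float64(-16.0), np.float64(1.0)), (np.float64(-14.0), np.float64(1.0)), (np.float64(-12.0), np.float64(0.53))]
(-5, 220) [0.0141, 0.0141, -0.0]
(5, 220) [0.0212, 0.0212, -0.0]
(15, 221) [0.029, 0.0276, -0.0]
(25, 224) [0.0382, 0.0325, -0.0]
(35, 226) [0.0467, 0.0382, -0.0]
(45, 227) [0.0545, 0.0445, -0.0]
(55, 228) [0.0622, 0.0509, -0.0]
```

Tool pose is good and the lever is back at about -17°. Pushing open.

Emit:
apply_moves([
  [[0,0.014,0.014,0,0,0],[0,0.021,0.021,0,0,0],[0,0.025,0.0245,0,0,0],[0,0.029,0.0276,0,0,0],[0,0.0335,0.03,0,0,0],[0,0.038,0.0325,0,0,0],[0,0.0425,0.035,0,0,0]],
])

```text
time_s: 35.67
tool_pos: [0.5441, -0.014, 0.2269]
eef_rot: [-0.039, -0.095, 0.92, 0.378]
contact_force: [1.8, -1.3, -0.2]
grip_width: -0.0002
gripper_force: 0.7
```

```bash
python3 -c "
from h import *
print(here(),lever())"
```

```text
(35.675, array([  0.3,  29.7, 226.9]), array([ 0.78 , -0.001,  0.001]), array([ 1.5, -1.7, -0.2])) [(np.float64(-12.0), np.float64(0.93)), (np.float64(-10.0), np.float64(1.0)), (np.float64(-8.0), np.float64(1.0)), (np.float64(-6.0), np.float64(1.0)), (np.float64(-4.0), np.float64(1.0)), (np.float64(-2.0), np.float64(0.67))]
```

Emit:
apply_moves([
  [[0,0.0045,0.0025,0,0,0],[0,0.009,0.006,0,0,0],[0,0.0135,0.009,0,0,0],[0,0.018,0.0125,0,0,0],[0,0.022,0.016,0,0,0],[0,0.026,0.02,0,0,0]],
])

```text
time_s: 36.48
tool_pos: [0.5373, 0.0171, 0.2302]
eef_rot: [-0.039, -0.095, 0.92, 0.379]
contact_force: [-0.4, 0.7, -0.0]
grip_width: 0.0
gripper_force: 0.0
```

```bash
python3 -c "
from h import *
print(here(),lever())"
```

```text
(36.475, array([ -0. ,  61.6, 230.2]), array([ 0.781, -0.   , -0.   ]), array([-0.3,  0.8, -0. ])) [(np.float64(16.0), np.float64(1.0)), (np.float64(18.0), np.float64(1.0)), (np.float64(20.0), np.float64(1.0)), (np.float64(22.0), np.float64(0.93))]
```

```bash
python3 -c "
from h import *
b=(61.6,230,.781)
for p in ((55,265,.7),(60,275,.4),(75,265,0),(85,228,0)): print(p,rel(b,p))"
```

```text
(55, 265, 0.7) [0.02, -0.0295, 0.081]
(60, 275, 0.4) [0.0305, -0.0331, 0.381]
(75, 265, 0) [0.0342, -0.0154, 0.781]
(85, 228, 0) [0.0152, 0.0179, 0.781]
```

Emit:
apply_moves([
  [[0,0.01,-0.015,0.05,0,0],[0,0.02,-0.03,0.15,0,0],[0,0.03,-0.033,0.3,0,0],[0,0.032,-0.028,0.45,0,0],[0,0.034,-0.02,0.6,0,0],[0,0.034,-0.015,0.75,0,0],[0,0.027,0,0.781,0,0],[0,0.015,0.018,0.781,0,0],[0,0.015,0.018,0.781,0,0]],
])

```text
time_s: 37.65
tool_pos: [0.5316, 0.0402, 0.2269]
eef_rot: [-0.002, -0.103, 0.995, 0.0]
contact_force: [0.3, 0.8, -0.8]
grip_width: 0.0
gripper_force: 0.0
```

```bash
python3 -c "
from h import *
print(here(),lever())"
```

```text
(37.65, array([ -0.9,  85.4, 226.9]), array([0.001, 0.003, 0.001]), array([ 0.5,  0.7, -0.8])) [(np.float64(16.0), np.float64(1.0)), (np.float64(18.0), np.float64(1.0)), (np.float64(20.0), np.float64(1.0)), (np.float64(22.0), np.float64(0.93))]
```

Tool is at (85,227) and upright, so shifts are +y = tool y and down = +z.

Emit:
apply_moves([
  [[0,0.01,0.005,0,0,0],[0,0.018,0.01,0,0,0],[0,0.027,0.013,0,0,0],[0,0.035,0.017,0,0,0],[0,0.043,0.021,0,0,0],[0,0.051,0.026,0,0,0],[0,0.059,0.031,0,0,0],[0,0.067,0.037,0,0,0]],
])

```text
time_s: 38.7
tool_pos: [0.5188, 0.1055, 0.1905]
eef_rot: [-0.0, -0.102, 0.995, -0.0]
contact_force: [0.2, -1.5, -0.3]
grip_width: 0.0003
gripper_force: 0.5
```

```bash
python3 -c "
from h import *
print(here(),lever())"
```

```text
(38.7, array([ -0.2, 152. , 190.5]), array([-0.,  0., -0.]), array([-0.1, -1.5, -0.3])) [(np.float64(44.0), np.float64(0.67)), (np.float64(46.0), np.float64(0.73)), (np.float64(48.0), np.float64(0.87)), (np.float64(50.0), np.float64(1.0)), (np.float64(52.0), np.float64(0.93)), (np.float64(54.0), np.float64(0.87))]
```

Emit:
apply_moves([
  [[0,0.007,0.005,0,0,0],[0,0.013,0.01,0,0,0],[0,0.019,0.014,0,0,0],[0,0.024,0.018,0,0,0],[0,0.026,0.021,0,0,0],[0,0.026,0.023,0,0,0]],
])

```text
time_s: 39.5
tool_pos: [0.5145, 0.1291, 0.1714]
eef_rot: [0.001, -0.102, 0.995, -0.001]
contact_force: [-11.4, -8.8, 44.1]
grip_width: -0.0001
gripper_force: 21.0
```

```bash
python3 -c "
from h import *
print(here(),lever())"
```

```text
(39.5, array([  0.5, 175.9, 171.4]), array([-0.002, -0.003, -0.002]), array([-13. ,  -6.3,  44.1])) [(np.float64(56.0), np.float64(0.67)), (np.float64(58.0), np.float64(0.67)), (np.float64(60.0), np.float64(0.73)), (np.float64(62.0), np.float64(0.8)), (np.float64(64.0), np.float64(0.87))]
```

The lever is at its open stop with more force than I wanted, so I'm retreating straight away.

Emit:
apply_moves([
  [[0,-0.003,-0.01,0,0,0],[0,-0.005,-0.03,0,0,0],[0,-0.005,-0.08,0,0,0],[0.02,-0.03,-0.12,0,0,0],[0.04,-0.08,-0.13,0,0,0],[0.055,-0.13,-0.13,0,0,0],[0.065,-0.18,-0.13,0,0,0],[0.065,-0.21,-0.13,0,0,0],[0.065,-0.23,-0.13,0,0,0],[0.065,-0.23,-0.13,0,0,0]],
])

```text
time_s: 40.8
tool_pos: [0.4969, -0.109, 0.2977]
eef_rot: [-0.0, -0.101, 0.995, -0.0]
contact_force: [-1.2, 1.1, 0.0]
grip_width: 0.0
gripper_force: 0.0
```

Run:
```python
from h import *
print(here(),lever()); im,c=shot("wrist","w7.png"); print(lid(im,c,.07),big(im,"green")[0][1])
g=cv2.cvtColor(im,cv2.COLOR_BGR2HSV)
_,ct=shot("top")
k=cv2.approxPolyDP(cv2.convexHull(big(im,"green")[0][2]),5,True)[:,0]; print(((plane(c,k,.07)-OP)@RP*1000).round(1))
s,_=shot("scene"); v=np.hstack([cv2.resize(im[100:360,130:480],(480,356)),cv2.resize(s[150:270,190:345],(320,248))[:356] if 0 else cv2.resize(s[140:290,190:325],(320,356))]); cv2.imwrite("pics/final.png",v)
```

```text
(40.8, array([-65.3, -53.6, 297.7]), array([-0.   ,  0.   , -0.003]), array([-0.9,  1.3,  0. ])) [(np.float64(54.0), np.float64(0.67)), (np.float64(56.0), np.float64(1.0)), (np.float64(58.0), np.float64(1.0)), (np.float64(60.0), np.float64(1.0)), (np.float64(62.0), np.float64(1.0)), (np.float64(64.0), np.float64(1.0))]
(array([ -1.8, -67.2]), np.float64(-0.002), np.float64(119.6), np.float64(91.3)) ((236.0, 213.0), (72.0, 106.0), 90.0)
[[ -46.1   -6.7   70. ]
 [  44.    -7.    70. ]
 [  43.7 -126.4   70. ]
 [ -47.5 -125.2   70. ]]
```

View pics/final.png

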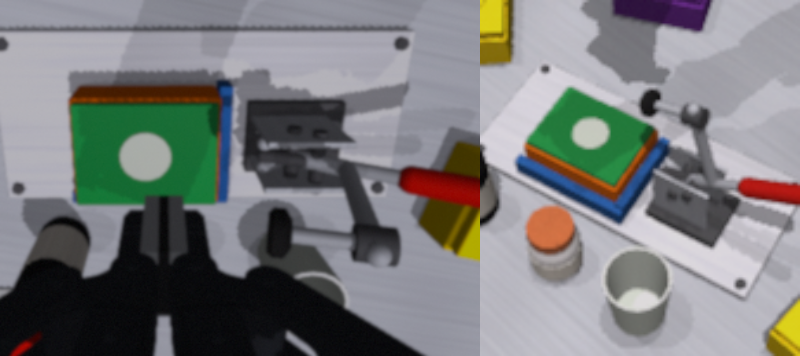

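The final view shows the box square in the corner (lid centre at 145,155), the lid down, the arm raised and the lever open. Handing in.

```bash
python3 -c "
from workcell import job
print(job.hand_in())"
```

```text
the job is handed in; nothing more can be done
None
```

I handed in the job, and no pass or fail came back; the one risk is that pushing the lever onto its open stop briefly read about 46 N at the wrist, above the 45 N limit on finger contact. Otherwise the box is flush in the corner, the lid was pressed and the lever leaned on at about 18 N, the lever is back fully open, the bystanders were never approached and the arm is clear.

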